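# Clear the shop counter: pens in the box, sprays in the crate

## Robot

A 6-joint arm with a two-finger parallel gripper is mounted at the origin on the work surface. World frame = base frame: x ahead of the robot, y to its left, z up, the work surface at z = 0. Lengths are in mm, angles in rad, forces in N, time in s.
With the tool pointing down it reaches from about 275 to 850 mm from the base axis. Payload 19 kg.
Tool frame: the origin (TCP) lies at the very end of the fingers, on their centre line; the grasp point (between the pads) lies 19 mm behind it; z points along the fingers, y is the line along which they close (so a half turn about z gives the same grasp; the last joint's range is limited). The gripper opens to 85 mm and grips with 20 to 120 N. Pads are 22 mm wide; open, the fingers measure 114 mm over their backs; the gripper's body (76 mm by 85 mm) begins 54 mm behind the grasp point. The pads swing forward as they close: fully open they stand 13 mm farther back than shut.
Start: joints at [1.086, 0.15, 1.437, -0, 1.554, -0.134], TCP at [197.601, 539.948, 231.267] pointing down, gripper open.
Joint ranges: [-2.8, 2.8], [-0.68, 2.1], [0.12, 2.68], [-1.39, 4.53], [0.16, 2.79], [-2.81, 2.81]. Speed limits (rad/s): [1.89, 1.89, 2.22, 3.01, 3.01, 3.01].

## Interface

Orientations are given as a unit quaternion [w, x, y, z].
In Python, from station import sense, get_image, camera_params, sign_off gives the robot as it stands. The module is installed in compiled form; this text tells all that it offers.
- The arm moves only by the tool send_rows, never from a script. Its argument "deltas" is a list that holds one entry, the list of rows, each a list of 4 numbers: the shift along the tool's x, y, z in mm, then the turn about the tool's z in rad. A call has 1 to 8 rows; each row is the pose to reach, as a shift and turn from the pose commanded when the call began, along the tool's axes at that moment; what a row does not reach only later rows make up. A row lasts 1/10 s, in which the tool goes at most 50 mm and 8.59 degrees, less where a joint would pass 70% of its speed; a pose out of reach is approached as far as the arm can. A call with a gripper value outside its range is refused whole. "hand" is the finger opening in mm, from 0 to 85.4, set as the call begins (left out, the last holds). The fingers move at their own pace and stop on an object; the grip force is fixed at half the most. Time passes only in rows, so rows that repeat a pose let the fingers close. It gives the time, the measured TCP pose, the force, the opening and the grip force at its end, in the units of the state.
- sense(): the state, without advancing time (a new reading comes with each control period).
- get_image(name): name is "scene" or "top" or "wrist"; returns the picture (400x640x3 uint8, red, green, blue); there is no depth.
- camera_params(name): a dict with "fov_y" (degrees; the focal length in pixels is half the picture's height over the tangent of half this angle, whatever the lens; pixels are square), "cx", "cy" (the principal point, pixels), "distortion" ([k1, k2, p1, p2, k3] as OpenCV has them; the pictures are not rectified), "extrinsics" (4x4, takes a point from camera to world coordinates); the wrist camera has in their place "T_tool_cam" (4x4, takes a point from camera to tool coordinates, whose origin is the TCP and whose axes are the flange's). Camera axes: x right, y down, z forward; pixel columns grow to the right and rows downward; lengths in mm; the calibration is good to about 2 mm. A picture is of the moment at which its call begins: read the wrist's pose just before it. camera_params takes no time and is no camera call.
- sign_off(): hands the job in; it is judged then, once.
The state is a dict: "clock": time; "qpos": joint angles; "joint_vel": joint speeds; "joint_torque": joint torques, N m; "position": TCP position; "ee_rot": TCP orientation; "ft_force": force on the tool from outside, world axes, zero at the start; "moment": the same for the moment, N m; "finger_gap": finger opening in mm; "grip_force": force on a finger pad.
Only numpy, scipy, OpenCV 4.12 (cv2) and the standard library are available. Lean on these libraries where they do the work, as an engineer would, in place of code of your own. Each camera call takes 0.05 s, during which the arm holds its last target. There are 200 camera calls.

## Task

Clear the middle of the shop counter: put both pens (the flat highlighter and the square marker) into the wooden pen box, and stand both spray bottles upright on the floor of the open slatted crate, never letting a bottle topple. With the pens in, slide the pen box's lid fully shut. Leave the cartons and the tape dispenser where they are.

Things in the scene. Friction and masses are not known exactly. Their poses are not given: they have to be found in the camera images.
- pen_box: Fixed wooden box with a sliding lid, left or right. Front (-x) part: open pen compartment, 140 (x) by 180 (y) by 45 mm high, walls and floor 5 mm, inside 130 x 170 x 40 mm. Behind it (+x) an equal closed block carries the slid-back lid; a 5 mm wide runner on each y side rises to 55 mm along all 280 mm. Origin: centre of the pen compartment's underside, on the counter.
- lid (a joint): How far the pen box's lid is slid back, in m: 0 = shut over the pen compartment (end stop), 0.138 = fully open; starts between 0.125 and 0.137. The lid is a 140 by 168 by 6 mm panel at 45 mm height that slides level along the box's x (a push of about 2 N); pushing it towards -x shuts it.
- lid_grip (a point): Top centre of the lid's grip, a dark wooden bar standing on the lid: 18 (box x) by 70 (box y) by 26 mm high, its top 77 mm above the counter. Moves with the lid: 45 mm to -x of the box's origin when shut, about 90 mm to +x of it when open.
- crate: Pale plywood slatted crate without a lid, fixed to the counter, 120 (its x) by 170 (its y) by 50 mm high, walls and floor 6 mm thick, a 12 mm square post inside each corner. Origin: centre of its underside, on the counter. It may stand left or right, on the side where the pen box is not.
- highlighter: Flat black highlighter with a grey cap, 130 long (its x) by 24 wide (y) by 16 mm high (z), lying on the counter. Origin: centre of its underside.
- marker: Black marker pen with a grey cap and square section, 135 long (its x) by 18 by 18 mm, lying on the counter. Origin: centre of its underside (when lying as at the start).
- tall_bottle: Black spray bottle with a paper label and grey cap, standing upright; body 42 mm in diameter and straight up to 84 mm, 24 mm cap above, 112 mm high in all. Origin: centre of its underside; z up along the bottle.
- short_bottle: Black spray bottle with a paper label and grey cap, standing upright; body 52 mm in diameter and straight up to 72 mm, 24 mm cap above, 98 mm high in all. Origin: centre of its underside; z up along the bottle.
- carton_low: Bystander: kraft carton 90 by 130 by 40 mm on the counter beyond the work. Origin: centre of its underside.
- carton_high: Bystander: the same kraft carton, lying on top of the first. Origin: centre of its underside.
- tape_dispenser: Bystander: black desk tape dispenser 65 by 150 mm, 87 mm high. Origin: centre of its underside.

How it is judged (in metres and radians):
At the end, for the whole second after the job is handed in: Both pens inside the pen box (underside under 38 mm above the counter), lid shut (under 5 mm from its stop); both bottles inside the crate on its floor (underside under 10 mm above the floor), upright within 0.12 rad; all four at rest (under 0.02 m/s) (x of highlighter in the frame of pen_box between -0.065 and 0.065 m and y of highlighter in the frame of pen_box between -0.085 and 0.085 m and z of highlighter in the frame of pen_box between -0.005 and 0.038 m and x of marker in the frame of pen_box between -0.065 and 0.065 m and y of marker in the frame of pen_box between -0.085 and 0.085 m and z of marker in the frame of pen_box between -0.005 and 0.038 m and x of tall_bottle in the frame of crate between -0.054 and 0.054 m and y of tall_bottle in the frame of crate between -0.079 and 0.079 m and z of tall_bottle in the frame of crate between -0.005 and 0.016 m and angle between each of tall_bottle, short_bottle's own z axis and vertical below 0.12 rad and x of short_bottle in the frame of crate between -0.054 and 0.054 m and y of short_bottle in the frame of crate between -0.079 and 0.079 m and z of short_bottle in the frame of crate between -0.005 and 0.016 m and linear speed of each of highlighter, marker, tall_bottle, short_bottle below 0.02 m/s and value of joint lid below 0.005 m); the robot touches nothing.
It fails at once if a spray bottle toppled (tilted over 0.7 rad) (angle between any of tall_bottle, short_bottle's own z axis and vertical above 0.7 rad).
It fails at once if a carton or the tape dispenser was shifted by more than 30 mm (distance of any of carton_low, carton_high, tape_dispenser from where it was at the start of the episode above 0.03 m).
It also fails if it takes over 72 s, if anything falls off the work surface, if the arm or the gripper's body presses on something with over 40 N, if the wrist force passes 120 N, or if a joint passes its speed limit or range.

## Working session

There is one attempt and no reset: what is moved stays moved. The work goes in short steps, Python scripts to look and compute and a tool call to move; the robot and the scene stay as the last step left them, time stands still between calls to the robot, and variables do not carry over. Pictures are saved under pics/ and viewed, at most 10 in all, crops included, and the job is handed in when it is done.

Besides the shell and the picture viewer there is one more tool, called after "Emit:" as a command line: name --argument value ..., lists and objects as JSON in quotes. send_rows: Moves the arm, as the interface text tells. Its arguments: {"type":"object","properties":{"deltas":{"type":"array"},"hand":{"type":"number"}},"required":["deltas"]}

```bash
mkdir -p pics; cat > h.py <<'E'
import numpy as np, cv2
from station import sense,get_image,camera_params,sign_off
def cam(n):
    p=camera_params(n); f=200/np.tan(np.radians(p["fov_y"])/2)
    K=np.array([[f,0,p["cx"]],[0,f,p["cy"]],[0,0,1.]])
    return K,np.array(p["distortion"],float),np.array(p.get("extrinsics",p.get("T_tool_cam")),float)
def ray(n,uv,z,E=None):
    K,d,E0=cam(n); E=E0 if E is None else E
    q=cv2.undistortPoints(np.array(uv,float).reshape(-1,1,2),K,d).reshape(-1,2)
    r=np.c_[q,np.ones(len(q))]@E[:3,:3].T; c=E[:3,3]
    return c+r*((z-c[2])/r[:,2])[:,None]
def proj(n,P):
    K,d,E=cam(n); M=np.linalg.inv(E)
    return cv2.projectPoints(np.array(P,float).reshape(-1,1,3),cv2.Rodrigues(M[:3,:3])[0],M[:3,3],K,d)[0].reshape(-1,2)
def save(n,name):
    im=get_image(n); cv2.imwrite(f"pics/{name}.png",im[:,:,::-1]); return im
E
python3 - <<'E'
from h import *
s=sense(); print({k:np.round(v,3).tolist() for k,v in s.items()})
a=save("top","top1");b=save("scene","scene1")
print(cam("top"),cam("scene"),cam("wrist"))
E
```

```text
{'clock': 0.0, 'qpos': [1.086, 0.151, 1.438, 0.0, 1.554, -0.134], 'joint_vel': [-0.0, 0.0, -0.001, 0.001, -0.001, 0.001], 'joint_torque': [0.0, -71.31, -57.082, -0.0, 0.01, 0.0], 'position': [197.469, 539.771, 230.679], 'ee_rot': [-0.0, 0.174, 0.985, -0.001], 'ft_force': [-0.17, -0.24, 0.094], 'moment': [-0.019, -0.009, -0.052], 'grip_force': 0.0, 'finger_gap': 85.735}
(array([[439.48436821,   0.        , 313.90635439],
       [  0.        , 439.48436821, 199.27311558],
       [  0.        ,   0.        ,   1.        ]]), array([0.00425165, 0.        , 0.        , 0.        , 0.        ]), array([[ 2.51114912e-02, -9.87506932e-01,  1.55561798e-01,
         4.30664233e+02],
       [-9.99673146e-01, -2.40585575e-02,  8.64795261e-03,
        -4.62130890e+00],
       [-4.79732069e-03, -1.55728115e-01, -9.87788307e-01,
         1.25859462e+03],
       [ 0.00000000e+00,  0.00000000e+00,  0.00000000e+00,
         1.00000000e+00]])) (array([[421.74849934,   0.        , 319.83214217],
       [  0.        , 421.74849934, 196.94347478],
       [  0.        ,   0.        ,   1.        ]]), array
[... 282 characters left out ...]
7.55412366e-01,
         9.48955120e+02],
       [ 0.00000000e+00,  0.00000000e+00,  0.00000000e+00,
         1.00000000e+00]])) (array([[354.58474863,   0.        , 325.51379663],
       [  0.        , 354.58474863, 196.87486138],
       [  0.        ,   0.        ,   1.        ]]), array([-0.04358363,  0.        ,  0.        ,  0.        ,  0.        ]), array([[-5.14858171e-04, -9.52330602e-01, -3.05067466e-01,
         7.79276317e+01],
       [ 9.99999867e-01, -4.97501936e-04, -1.34631807e-04,
        -3.90925886e-01],
       [-2.35576654e-05, -3.05067494e-01,  9.52330732e-01,
        -1.42826356e+02],
       [ 0.00000000e+00,  0.00000000e+00,  0.00000000e+00,
         1.00000000e+00]]))
```

View pics/top1.png

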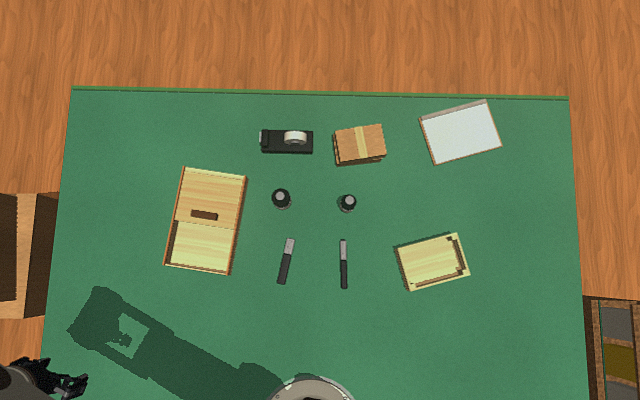

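View pics/scene1.png

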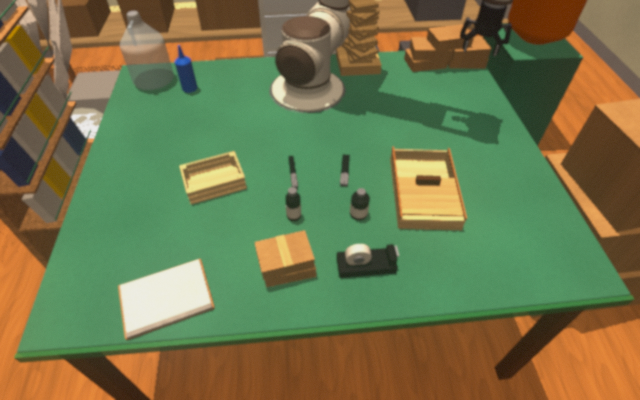

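The top view shows the pen box left (205,220), short bottle (282,198), tall bottle (348,202), highlighter (287,260), marker (344,264) and crate (432,262). The scene view agrees, with the wider bottle on the +y side.

```bash
cat > m.py <<'E'
from h import *
im=cv2.imread("pics/top1.png"); hsv=cv2.cvtColor(im,cv2.COLOR_BGR2HSV)
ng=(((hsv[:,:,0]<60)|(hsv[:,:,0]>95)|(hsv[:,:,1]<90))*255).astype(np.uint8)
big=cv2.resize(im,None,fx=4,fy=4,interpolation=cv2.INTER_CUBIC)
def part(x0,y0,x1,y1):
    m=np.zeros_like(ng); m[y0:y1,x0:x1]=ng[y0:y1,x0:x1]
    cs,_=cv2.findContours(m,cv2.RETR_EXTERNAL,cv2.CHAIN_APPROX_NONE); return max(cs,key=cv2.contourArea)
for n,r,z in [("hl",(270,230,305,292),14),("mk",(330,230,360,295),16),("crate",(385,225,480,300),50),("box",(150,155,255,285),50)]:
    c=part(*r); w=ray("top",c.reshape(-1,2),z)[:,:2].astype(np.float32)
    R=cv2.minAreaRect(w); print(n,R, np.round(cv2.boxPoints(R)).tolist(), cv2.boundingRect(c))
for n,r,z in [("short",(265,180,300,215),98),("tall",(333,185,365,217),112)]:
    c=part(*r); print(n,cv2.boundingRect(c))
    x0,y0,x1,y1=r; g=hsv[y0:y1,x0:x1]
    m=((g[:,:,1]<60)&(g[:,:,2]>90)).astype(np.uint8)
    nn,l,st,ce=cv2.connectedComponentsWithStats(m); i=1+np.argmax(st[1:,4]); uv=ce[i]+[x0,y0]
    print(st[i],uv,ray("top",uv,z))
cv2.imwrite("pics/crop1.png",cv2.resize(im[150:300,155:480],(800,369),interpolation=cv2.INTER_CUBIC))
E
python3 m.py
```

```text
hl ((451.53985595703125, 81.95774841308594), (25.41443634033203, 129.9519500732422), 78.1446762084961) [[385.0, 83.0], [513.0, 56.0], [518.0, 81.0], [391.0, 108.0]] (277, 237, 18, 47)
mk ((447.1278991699219, -79.70999145507812), (135.62481689453125, 16.908037185668945), 0.9060552716255188) [[379.0, -72.0], [379.0, -89.0], [515.0, -87.0], [515.0, -70.0]] (340, 239, 7, 50)
crate ((460.0221252441406, -318.1390075683594), (127.77555084228516, 182.37281799316406), 16.440265655517578) [[373.0, -249.0], [425.0, -424.0], [547.0, -388.0], [495.0, -213.0]] (394, 232, 77, 60)
box ((558.3544921875, 303.10858154296875), (195.01275634765625, 283.3590087890625), 82.714111328125) [[405.0, 224.0], [687.0, 188.0], [711.0, 382.0], [430.0, 418.0]] (162, 165, 87, 111)
short (271, 188, 21, 22)
[11 12  9  8 61] [279.68852459 195.55737705] [[621.27893938  97.40070756  98.        ]]
tall (339, 194, 17, 19)
[12 11  9  9 62] [349.22580645 199.82258065] [[612.03850205 -87.82203423 112.        ]]
```

View pics/crop1.png

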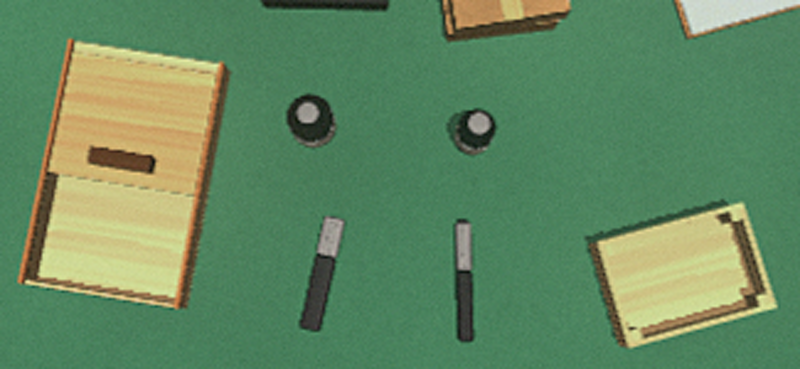

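```bash
cat >> h.py <<'E'
from scipy.spatial.transform import Rotation as R
def pose():
    s=sense(); w,x,y,z=s["ee_rot"]; T=np.eye(4); T[:3,:3]=R.from_quat([x,y,z,w]).as_matrix(); T[:3,3]=s["position"]; return T,s
def th(T): return np.degrees(np.arctan2(T[1,0],T[0,0]))%360
def plan(*targets):
    "targets (x,y,z,theta deg of tool x in world), all planned as from the call's start; prints one row per target per call"
    T,s=pose(); print("now",np.round(T[:3,3],1),round(th(T),1),"t",round(s["clock"],2),"gap",round(s["finger_gap"],1),"F",np.round(s["ft_force"],1),"q",np.round(s["qpos"],2))
    for x,y,z,t in targets:
        c,sn=np.cos(np.radians(th(T))),np.sin(np.radians(th(T))); M=np.array([[c,sn,0],[sn,-c,0],[0,0,-1.]])
        d=M.T@(np.array([x,y,z])-T[:3,3]); a=-((t-th(T)+180)%360-180)
        print((x,y,z,t),"->",np.round(d,1).tolist(),round(np.radians(a),3))
        T=np.eye(4); T[:3,:3]=R.from_euler("z",np.radians(t)).as_matrix()@np.diag([1,-1,-1]); T[:3,3]=x,y,z
def wimg(name):
    T,_=pose(); im=save("wrist",name); E=T@cam("wrist")[2]; np.save(f"pics/{name}.npy",E); return im,E
E
python3 -c "
from h import *
plan((480,300,300,168))"
```

```text
now [197.5 539.8 230.8] 159.9 t 0.1 gap 85.6 F [-1.   0.5 -0.3] q [ 1.09  0.15  1.44 -0.    1.55 -0.13]
(480, 300, 300, 168) -> [-347.7, -128.1, -69.2] -0.141
```

Emit:
send_rows --deltas '[[[-348, -128, -69, -0.14], [-348, -128, -69, -0.14], [-348, -128, -69, -0.14], [-348, -128, -69, -0.14], [-348, -128, -69, -0.14], [-348, -128, -69, -0.14], [-348, -128, -69, -0.14], [-348, -128, -69, -0.14]]]'

```text
clock: 0.9
position: [482.6, 297.7, 300.5]
ee_rot: [0.0, 0.106, 0.994, -0.0]
ft_force: [0.4, 1.0, 0.5]
finger_gap: 85.6
grip_force: 0.0
```

```bash
python3 - <<'E'
from h import *
im,E=wimg("w_box")
plan((460,80,90,168))
E
```

```text
now [484.8 295.9 300.8] 167.7 t 0.95 gap 85.7 F [ 2.1 -4.4 -1.2] q [ 0.41  0.12  1.33 -0.    1.69 -0.94]
(460, 80, 90, 168) -> [-21.7, -216.2, 210.8] -0.005
```

View pics/w_box.png

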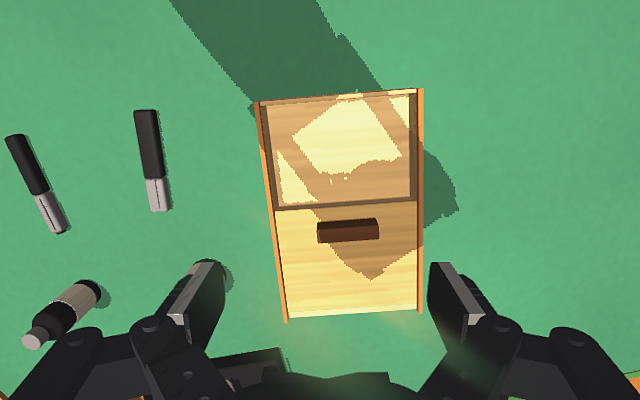

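The wrist view shows the whole pen box: front outer runner corners near (256,102) and (423,88), rear ones near (288,323) and (423,312), and the grip bar at (348,230).

```bash
python3 - <<'E'
from h import *
E=np.load("pics/w_box.npy")
p=ray("wrist",[(256,102.5),(424,88),(424,313),(288,323)],55,E)[:,:2]; print(np.round(p,1))
print("sides",[np.round(np.linalg.norm(p[i]-p[(i+1)%4]),1) for i in range(4)])
c=p.mean(0); ax=(p[3]+p[2]-p[0]-p[1]); ax/=np.linalg.norm(ax); o=c-ax*70
print("yaw",np.degrees(np.arctan2(ax[1],ax[0])),"origin",o)
print("lid front",ray("wrist",[(276,209),(415,200)],51,E),"grip",ray("wrist",[(348,224)],77,E))
print("hl",ray("wrist",[(146,110),(160,212)],10,E).mean(0),"mk",ray("wrist",[(14,136),(59,233)],10,E).mean(0))
print("from top", ray("top",[(243,175),(231,275),(163,265),(183,166)],55))
E
```

```text
[[409.1 237.4]
 [432.  414.3]
 [709.5 378.7]
 [686.7 202.8]]
sides [np.float64(178.5), np.float64(279.7), np.float64(177.4), np.float64(279.7)]
yaw -7.205625635045164 origin [489.89332089 317.08302186]
lid front [[531.46213586 227.00684776  51.        ]
 [554.99992555 388.46530798  51.        ]] grip [[557.26336613 306.60406708  77.        ]]
hl [452.53189653  81.61317546  10.        ] mk [447.84836925 -82.448301    10.        ]
from top [[684.13003997 206.03388026  55.        ]
 [407.76958495 224.57158757  55.        ]
 [429.88458618 410.44906129  55.        ]
 [705.8440779  375.89962812  55.        ]]
```

Emit:
send_rows --deltas '[[[-22, -216, 211, 0], [-22, -216, 211, 0], [-22, -216, 211, 0], [-22, -216, 211, 0], [-22, -216, 211, 0], [-22, -216, 211, 0], [-22, -216, 211, 0], [-22, -216, 211, 0]]]' --hand 60

```text
clock: 1.75
position: [456.4, 83.8, 88.9]
ee_rot: [-0.001, 0.106, 0.994, -0.0]
ft_force: [0.1, 0.7, 0.6]
finger_gap: 60.4
grip_force: 0.0
```

Emit:
send_rows --deltas '[[[3.5, -2.5, 50, 0], [3.5, -2.5, 80, 0], [3.5, -2.5, 86, 0], [3.5, -2.5, 86, 0]]]' --hand 60

```text
clock: 2.15
position: [453.3, 83.4, 4.0]
ee_rot: [-0.0, 0.105, 0.994, 0.0]
ft_force: [0.1, -0.8, -0.2]
finger_gap: 59.8
grip_force: 0.0
```

Emit:
send_rows --deltas '[[[0, 0, 0, 0], [0, 0, 0, 0], [0, 0, 0, 0], [0, 0, 0, 0], [0, 0, 0, 0]]]' --hand 10

```text
clock: 2.65
position: [453.8, 82.8, 5.0]
ee_rot: [0.001, 0.105, 0.994, 0.0]
ft_force: [-1.9, 2.4, 12.9]
finger_gap: 22.5
grip_force: 59.3
```

```bash
python3 -c "
from h import *
plan((454,83,110,168),(457,321,110,82.8),(457,321,13,82.8),(457,321,120,82.8),(448,-81,100,181))"
```

```text
now [453.8  82.8   5. ] 167.9 t 2.65 gap 22.5 F [-1.9  2.4 12.9] q [ 0.01  0.11  1.97  0.    1.05 -1.35]
(454, 83, 110, 168) -> [-0.1, 0.2, -105.0] -0.001
(457, 321, 110, 82.8) -> [46.5, 233.4, 0.0] 1.487
(457, 321, 13, 82.8) -> [0.0, 0.0, 97.0] -0.0
(457, 321, 120, 82.8) -> [0.0, 0.0, -107.0] -0.0
(448, -81, 100, 181) -> [-400.0, 41.5, 20.0] -1.714
```

Emit:
send_rows --deltas '[[[0, 0, -30, 0], [0, 0, -65, 0], [0, 0, -95, 0], [5, 25, -107, 0.12], [12, 60, -107, 0.26], [20, 100, -107, 0.4], [28, 140, -107, 0.54], [36, 180, -107, 0.68]]]'

```text
clock: 3.45
position: [455.5, 263.1, 111.4]
ee_rot: [0.001, 0.423, 0.906, 0.001]
ft_force: [0.8, -0.3, -0.6]
finger_gap: 22.4
grip_force: 59.6
```

```bash
python3 -c "
from h import *
plan((457,321,110,82.8),(457,321,13,82.8))"
```

```text
now [455.5 263.1 111.4] 129.9 t 3.45 gap 22.4 F [ 0.8 -0.3 -0.6] q [ 0.38  0.12  1.72 -0.    1.3  -0.32]
(457, 321, 110, 82.8) -> [43.4, 38.4, 1.4] 0.823
(457, 321, 13, 82.8) -> [0.0, 0.0, 97.0] -0.0
```

Emit:
send_rows --deltas '[[[10, 8, 0, 0.14], [22, 17, 0, 0.28], [34, 28, 0, 0.42], [42, 35, 0, 0.56], [42, 35, 0, 0.7], [42, 35, 0, 0.81], [42, 35, 0, 0.81], [42, 35, 0, 0.81]]]'

```text
clock: 4.25
position: [455.1, 316.2, 110.9]
ee_rot: [0.0, 0.743, 0.67, 0.0]
ft_force: [0.5, -0.5, -0.6]
finger_gap: 22.0
grip_force: 59.6
```

```bash
python3 -c "
from h import *
wimg('w_hl')
plan((457,321,110,82.8),(457,321,13,82.8))"
```

```text
now [455.1 316.2 110.8] 84.1 t 4.3 gap 22.2 F [ 0.8 -0.5  0.2] q [ 0.47  0.18  1.65 -0.    1.31  0.57]
(457, 321, 110, 82.8) -> [5.0, 1.4, 0.8] 0.022
(457, 321, 13, 82.8) -> [0.0, 0.0, 97.0] -0.0
```

View pics/w_hl.png

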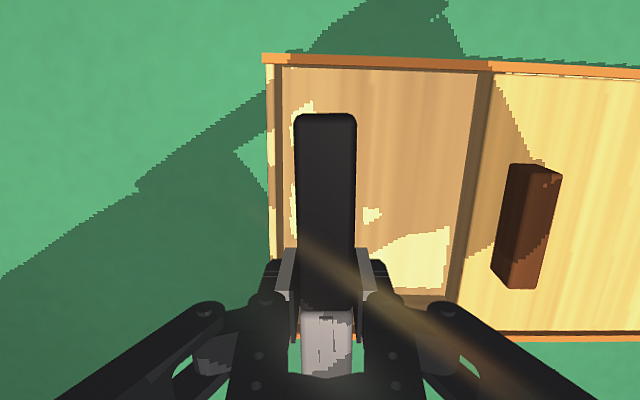

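The highlighter is held squarely along the box's y, over the front part of the compartment. Lowering it.

Emit:
send_rows --deltas '[[[5, 1.4, 20, 0.02], [5, 1.4, 50, 0.02], [5, 1.4, 80, 0.02], [5, 1.4, 97, 0.02], [5, 1.4, 98, 0.02], [5, 1.4, 98, 0.02]]]'

```text
clock: 4.9
position: [457.1, 321.0, 12.8]
ee_rot: [0.0, 0.75, 0.661, -0.0]
ft_force: [0.5, 1.2, 0.2]
finger_gap: 22.3
grip_force: 62.9
```

Emit:
send_rows --deltas '[[[0, 0, 0, 0], [0, 0, 0, 0], [0, 0, -10, 0], [0, 0, -40, 0], [0, 0, -80, 0], [0, 0, -110, 0]]]' --hand 31

```text
clock: 5.5
position: [457.2, 321.2, 125.8]
ee_rot: [0.0, 0.75, 0.661, 0.001]
ft_force: [1.3, 0.4, 0.2]
finger_gap: 31.1
grip_force: 0.0
```

```bash
python3 -c "
from h import *
plan((448,-82,110,181))"
```

```text
now [457.2 321.2 125.8] 82.7 t 5.5 gap 31.1 F [1.3 0.4 0.2] q [ 0.47  0.17  1.63 -0.    1.34  0.6 ]
(448, -82, 110, 181) -> [-401.1, 41.8, 15.8] -1.715
```

Emit:
send_rows --deltas '[[[-50, 5, 0, -0.14], [-100, 10, 0, -0.28], [-150, 15, 0, -0.43], [-200, 20, 0, -0.57], [-250, 25, 0, -0.72], [-300, 30, 0, -0.86], [-350, 36, 5, -1.0], [-380, 40, 10, -1.15]]]' --hand 60

```text
clock: 6.3
position: [449.7, -18.7, 117.9]
ee_rot: [0.001, 0.339, 0.941, 0.0]
ft_force: [0.5, 1.1, -0.2]
finger_gap: 60.1
grip_force: 0.0
```

Emit:
send_rows --deltas '[[[0, 0, 0, -0.14], [0, 0, 0, -0.28], [0, 0, 0, -0.42], [0, 0, 0, -0.565], [0, 0, 0, -0.565], [0, 0, 0, -0.565]]]'

```text
clock: 6.9
position: [449.9, -17.1, 117.2]
ee_rot: [0.0, 0.068, 0.998, -0.0]
ft_force: [0.5, 0.4, 0.4]
finger_gap: 60.1
grip_force: 0.0
```

```bash
python3 -c "
from h import *
plan((448,-82,3,181))"
```

```text
now [449.9 -17.1 117.2] 172.2 t 6.9 gap 60.1 F [0.5 0.4 0.4] q [-0.21 -0.04  1.88 -0.    1.31 -1.64]
(448, -82, 3, 181) -> [-6.9, -64.6, 114.2] -0.153
```

Emit:
send_rows --deltas '[[[-3, -32, 10, -0.08], [-7, -64, 20, -0.15], [-7, -64, 60, -0.153], [-7, -64, 95, -0.153], [-7, -64, 113, -0.153], [-7, -64, 114, -0.153], [-7, -64, 114, -0.153]]]'

```text
clock: 7.6
position: [448.6, -81.5, 3.1]
ee_rot: [0.0, -0.01, 1.0, -0.0]
ft_force: [0.4, -0.0, 0.3]
finger_gap: 59.8
grip_force: 0.0
```

Emit:
send_rows --deltas '[[[0, 0, 0, 0], [0, 0, 0, 0], [0, 0, 0, 0], [0, 0, 0, 0], [0, 0, 0, 0]]]' --hand 5

```text
clock: 8.1
position: [448.9, -81.6, 3.6]
ee_rot: [0.001, -0.011, 1.0, -0.0]
ft_force: [-2.6, 0.4, 11.0]
finger_gap: 16.3
grip_force: 60.0
```

```bash
python3 -c "
from h import *
plan((502,315.5,113,82.8))"
```

```text
now [448.9 -81.6   3.6] 181.3 t 8.1 gap 16.3 F [-2.6  0.4 11. ] q [-0.35  0.11  1.98 -0.    1.05 -1.94]
(502, 315.5, 113, 82.8) -> [-61.8, 395.9, -109.4] 1.718
```

Emit:
send_rows --deltas '[[[0, 0, -30, 0], [0, 0, -70, 0], [0, 0, -105, 0.05], [-5, 30, -112, 0.15], [-10, 65, -112, 0.26], [-16, 102, -112, 0.37], [-22, 140, -112, 0.48], [-28, 178, -112, 0.59]]]'

```text
clock: 8.9
position: [472.4, 98.7, 115.0]
ee_rot: [0.0, 0.283, 0.959, 0.0]
ft_force: [1.2, 0.1, -0.5]
finger_gap: 16.6
grip_force: 58.7
```

```bash
python3 -c "
from h import *
plan((502,315.5,113,82.8))"
```

```text
now [472.4  98.7 115. ] 147.2 t 8.9 gap 16.6 F [ 1.2  0.1 -0.5] q [ 0.05  0.03  1.81 -0.    1.3  -0.95]
(502, 315.5, 113, 82.8) -> [92.7, 198.2, 2.0] 1.124
```

Emit:
send_rows --deltas '[[[15, 35, 0, 0.12], [31, 70, 0, 0.25], [47, 105, 0, 0.38], [63, 140, 0, 0.52], [78, 170, 0, 0.66], [88, 190, 0, 0.8], [92, 198, 0, 0.94], [92, 198, 0, 1.08]]]'

```text
clock: 9.7
position: [501.2, 314.9, 114.6]
ee_rot: [-0.0, 0.735, 0.678, 0.0]
ft_force: [-0.4, 0.9, 0.1]
finger_gap: 16.1
grip_force: 58.7
```

Emit:
send_rows --deltas '[[[0, 0, 0, 0.04], [0, 0, 0, 0.04], [0, 0, 0, 0.04]]]'

```text
clock: 10.0
position: [501.4, 313.5, 114.7]
ee_rot: [0.0, 0.747, 0.665, 0.0]
ft_force: [-0.3, -0.1, -0.6]
finger_gap: 16.4
grip_force: 58.7
```

```bash
python3 -c "
from h import *
wimg('w_mk')
plan((502,315.5,12,82.8))"
```

```text
now [501.4 313.5 114.7] 83.4 t 10.05 gap 16.9 F [-0.5  0.5 -0.8] q [ 0.43  0.25  1.56 -0.    1.33  0.54]
(502, 315.5, 12, 82.8) -> [2.1, 0.4, 102.7] 0.01
```

View pics/w_mk.png

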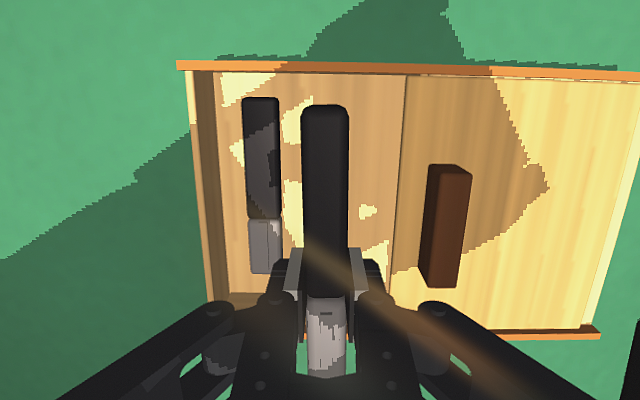

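The highlighter lies flat at the front of the compartment (262,185), and the marker is held parallel to it over free floor. Lowering and releasing.

Emit:
send_rows --deltas '[[[2, 2.5, 20, 0.01], [2, 2.5, 50, 0.01], [2, 2.5, 80, 0.01], [2, 2.5, 101, 0.01], [2, 2.5, 103, 0.01], [2, 2.5, 103, 0.01]]]'

```text
clock: 10.65
position: [504.0, 315.1, 11.4]
ee_rot: [-0.0, 0.75, 0.661, -0.0]
ft_force: [0.6, -0.4, 0.4]
finger_gap: 16.2
grip_force: 58.6
```

Emit:
send_rows --deltas '[[[0, 0, 0, 0], [0, 0, 0, 0], [0, 0, -10, 0], [0, 0, -40, 0], [0, 0, -80, 0], [0, 0, -120, 0], [0, 0, -120, 0], [0, 0, -120, 0]]]' --hand 25

```text
clock: 11.45
position: [504.5, 315.4, 133.2]
ee_rot: [0.0, 0.751, 0.661, 0.001]
ft_force: [0.6, 0.3, -0.8]
finger_gap: 25.3
grip_force: 0.0
```

```bash
python3 -c "
from h import *
wimg('w_pens')
plan((600,303,75,82.8),(600,303,58,82.8))"
```

```text
now [504.  315.2 131.8] 82.7 t 11.5 gap 25.0 F [-1.1  0.5  0.2] q [ 0.43  0.24  1.53 -0.    1.37  0.56]
(600, 303, 75, 82.8) -> [0.1, 96.8, 56.8] -0.001
(600, 303, 58, 82.8) -> [0.0, 0.0, 17.0] -0.0
```

View pics/w_pens.png

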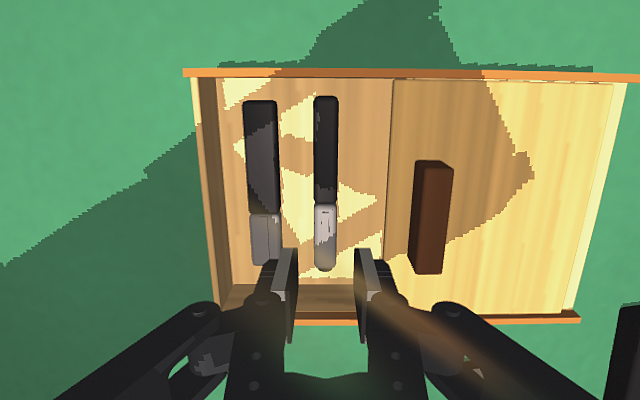

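Both pens lie flat side by side, at (262,180) and (325,180); the lid front edge runs from (393,80) to (384,258) and the grip bar is near (430,215).

```bash
python3 -c "
from h import *
E=np.load('pics/w_pens.npy')
o=np.array([490,317]);a=np.radians(-7.2);M=np.array([[np.cos(a),np.sin(a)],[-np.sin(a),np.cos(a)]])
f=lambda uv,z:(ray('wrist',uv,z,E)[:,:2]-o)@M.T
print('lid',f([(393,80),(384,258)],51)); print('grip left/right',f([(415,161),(414,274)],77),f([(453,168),(441,274)],77))
print('rear outer',f([(574,313),(192,75)],55))
plan((490+83*.992,317-83*.125,110,82.8),(490+83*.992,317-83*.125,58,82.8))"
```

```text
lid [[ 55.95429088  80.3228475 ]
 [ 56.1485146  -39.51961761]]
grip left/right [[ 66.16812201  35.74577931]
 [ 71.11704438 -37.44332085]] [[ 88.6019887   31.63565218]
 [ 88.48692484 -37.60266456]]
rear outer [[202.39828705 -85.30396199]
 [-64.54374943  83.68840163]]
now [504.  315.2 131.8] 82.7 t 11.5 gap 25.0 F [-1.1  0.5  0.2] q [ 0.43  0.24  1.53 -0.    1.37  0.56]
(572.336, 306.625, 110, 82.8) -> [0.2, 68.9, 21.8] -0.001
(572.336, 306.625, 58, 82.8) -> [0.0, 0.0, 52.0] -0.0
```

Emit:
send_rows --deltas '[[[0, 35, 5, 0], [0, 66, 15, 0], [0, 66, 30, 0], [0, 66, 60, 0], [0, 66, 73, 0], [0, 66, 74, 0], [0, 66, 74, 0]]]' --hand 60

```text
clock: 12.2
position: [569.4, 307.0, 57.8]
ee_rot: [-0.0, 0.751, 0.661, -0.0]
ft_force: [-0.1, 1.0, 0.9]
finger_gap: 59.6
grip_force: 0.0
```

Emit:
send_rows --deltas '[[[0, 0, 0, 0], [0, 0, 0, 0], [0, 0, 0, 0], [0, 0, 0, 0], [0, 0, 0, 0]]]' --hand 12

```text
clock: 12.7
position: [569.9, 307.0, 58.5]
ee_rot: [0.0, 0.751, 0.661, 0.001]
ft_force: [-0.7, 0.0, 6.5]
finger_gap: 16.8
grip_force: 60.3
```

```bash
python3 -c "
from h import *
plan((490-43*.992,317+43*.125,59,82.8))"
```

```text
now [569.9 307.   58.5] 82.7 t 12.7 gap 16.8 F [-0.7  0.   6.5] q [ 0.38  0.4   1.47 -0.    1.26  0.5 ]
(447.344, 322.375, 59, 82.8) -> [-0.3, -123.5, -0.5] -0.002
```

Emit:
send_rows --deltas '[[[0, -12, -1, 0], [0, -30, -1, 0], [0, -50, -1, 0], [0, -70, -1, 0], [0, -90, -1, 0], [0, -108, -1, 0], [0, -118, -1, 0], [0, -121, -1, 0]]]'

```text
clock: 13.5
position: [447.9, 323.1, 58.6]
ee_rot: [-0.0, 0.75, 0.661, 0.0]
ft_force: [2.8, 7.5, -7.2]
finger_gap: 16.7
grip_force: 59.5
```

Emit:
send_rows --deltas '[[[0, -1, 0, 0], [0, -2, 0, 0], [0, -2, 0, 0]]]'

```text
clock: 13.8
position: [446.7, 323.2, 58.5]
ee_rot: [-0.0, 0.751, 0.661, 0.0]
ft_force: [0.7, 8.0, -4.1]
finger_gap: 16.7
grip_force: 60.0
```

Emit:
send_rows --deltas '[[[0, -1, 0, 0], [0, -1.5, 0, 0], [0, -2, 0, 0], [0, -2, 0, 0]]]'

```text
clock: 14.2
position: [444.9, 323.4, 58.6]
ee_rot: [-0.0, 0.751, 0.661, 0.001]
ft_force: [1.1, 8.1, -4.2]
finger_gap: 16.6
grip_force: 59.8
```

Emit:
send_rows --deltas '[[[0, -0.7, 0, 0], [0, -1.5, 0, 0], [0, -1.5, 0, 0]]]'

```text
clock: 14.5
position: [444.6, 323.5, 58.7]
ee_rot: [0.0, 0.751, 0.661, 0.002]
ft_force: [13.0, 7.1, -11.1]
finger_gap: 16.8
grip_force: 59.2
```

Emit:
send_rows --deltas '[[[0, 0, 0, 0], [0, 0, 0, 0], [0, 0, -30, 0], [0, 0, -80, 0], [0, 0, -130, 0], [0, 0, -170, 0], [0, 0, -170, 0]]]' --hand 35

```text
clock: 15.2
position: [445.1, 323.6, 234.5]
ee_rot: [0.001, 0.751, 0.661, 0.004]
ft_force: [-0.2, -0.6, -1.4]
finger_gap: 35.2
grip_force: 0.0
```

```bash
python3 -c "
from h import *
plan((621,97,240,106.5))"
```

```text
now [445.1 323.6 234.5] 82.7 t 15.2 gap 35.2 F [-0.2 -0.6 -1.4] q [ 0.49  0.09  1.5  -0.    1.55  0.62]
(621, 97, 240, 106.5) -> [-202.5, 203.2, -5.5] -0.415
```

Emit:
send_rows --deltas '[[[-25, 25, -5, -0.05], [-55, 55, -5, -0.1], [-85, 85, -5, -0.17], [-115, 115, -5, -0.24], [-145, 145, -5, -0.31], [-175, 175, -5, -0.38], [-202, 203, -5, -0.415], [-202, 203, -5, -0.415]]]' --hand 85

```text
clock: 16.0
position: [621.4, 93.2, 232.3]
ee_rot: [-0.0, 0.599, 0.801, -0.001]
ft_force: [0.2, 0.2, -0.3]
finger_gap: 85.3
grip_force: 0.0
```

```bash
python3 - <<'E'
from h import *
im,E=wimg("w_bot")
hsv=cv2.cvtColor(im,cv2.COLOR_RGB2HSV)
np.save("pics/E.npy",E)
# predicted pixels of cap tops
K,d,_=cam("wrist"); M=np.linalg.inv(E)
P=np.array([[621.3,97.4,98],[612,-87.8,112],[621.3,97.4,0],[612,-87.8,0]])
print(cv2.projectPoints(P.reshape(-1,1,3),cv2.Rodrigues(M[:3,:3])[0],M[:3,3],K,d)[0].reshape(-1,2))
plan((621,97,42,106.5))
E
```

```text
[[327.30063656 178.90677692]
 [261.59258391 364.70463558]
 [327.04935958 155.34478266]
 [277.15870127 296.41238647]]
now [620.2  95.  232.5] 106.3 t 16.05 gap 84.9 F [-0.3  0.8  0.4] q [ 0.03  0.26  1.3  -0.    1.58 -0.26]
(621, 97, 42, 106.5) -> [1.7, 1.3, 190.5] -0.003
```

View pics/w_bot.png

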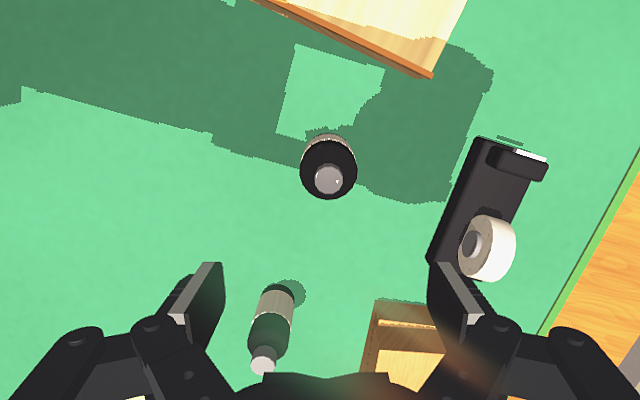

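The cap of the short bottle is seen at (329,180) and the tall one's at (263,366), within 2 px of my predictions, so both positions hold. The tape dispenser (490,210) is clear.

Emit:
send_rows --deltas '[[[1.5, 2, 40, 0], [1.5, 2, 80, 0], [1.5, 2, 120, 0], [1.5, 2, 155, 0], [1.5, 2, 180, 0], [1.5, 2, 190, 0], [1.5, 2, 190, 0], [1.5, 2, 190, 0]]]'

```text
clock: 16.85
position: [621.7, 99.2, 44.9]
ee_rot: [0.001, 0.598, 0.801, 0.0]
ft_force: [-0.0, -0.4, -0.8]
finger_gap: 85.3
grip_force: 0.0
```

Emit:
send_rows --deltas '[[[0, 0, 0, 0], [0, 0, 0, 0], [0, 0, 0, 0], [0, 0, 0, 0], [0, 0, 0, 0]]]' --hand 40

```text
clock: 17.35
position: [621.9, 98.8, 44.8]
ee_rot: [0.001, 0.598, 0.801, 0.001]
ft_force: [-1.3, -0.4, 10.2]
finger_gap: 49.7
grip_force: 62.9
```

```bash
python3 -c "
from h import *
plan((620,97,150,106.5),(460,-318,150,106.5))"
```

```text
now [621.9  98.8  44.8] 106.5 t 17.35 gap 49.7 F [-1.3 -0.4 10.2] q [ 0.04  0.38  1.53 -0.    1.22 -0.25]
(620, 97, 150, 106.5) -> [-1.2, -2.3, -105.2] -0.0
(460, -318, 150, 106.5) -> [-352.5, -271.3, 0.0] -0.0
```

Emit:
send_rows --deltas '[[[0, 0, -20, 0], [0, 0, -50, 0], [0, 0, -90, 0], [0, 0, -125, 0], [0, 0, -150, 0], [0, 0, -155, 0]]]'

```text
clock: 17.95
position: [622.2, 98.8, 202.3]
ee_rot: [0.002, 0.598, 0.801, 0.002]
ft_force: [0.6, -0.0, -1.6]
finger_gap: 50.1
grip_force: 62.7
```

```bash
python3 - <<'E'
from h import *
a,b=ray("top",[(456.4,232.5),(470.7,274.3)],50)[:,:2]; print("right edge",a,b,np.linalg.norm(a-b))
l=ray("top",[(394,247.5),(409.7,291)],0)[:,:2]; print("left base",l,np.linalg.norm(l[0]-l[1]))
for p in (a-b,l[0]-l[1]): print(np.degrees(np.arctan2(p[1],p[0])))
print("centre",(a+b+l[0]+l[1])/4)
plan((435,-430,200,106.5))
E
```

```text
right edge [ 538.20062198 -387.49050503] [ 425.95835189 -423.16558234] 117.77537237474318
left base [[ 495.47928199 -225.04517486]
 [ 375.2168786  -268.56417616]] 127.89428893947644
17.632335500201396
19.89352087481117
centre [ 458.71378362 -326.06635959]
now [622.2  98.8 202.3] 106.5 t 17.95 gap 50.1 F [ 0.6 -0.  -1.6] q [ 0.04  0.27  1.35 -0.    1.51 -0.25]
(435, -430, 200, 106.5) -> [-453.9, -329.6, 2.3] -0.0
```

Moving in two calls, ~45 mm per row, to beyond the crate for a wrist picture.

Emit:
send_rows --deltas '[[[-15, -11, 0, 0], [-40, -29, 0, 0], [-70, -51, 0, 0], [-102, -74, 0, 0], [-135, -98, 0, 0], [-168, -122, 0, 0], [-201, -146, 0, 0], [-234, -170, 0, 0]]]'

```text
clock: 18.75
position: [522.9, -175.6, 197.1]
ee_rot: [-0.001, 0.599, 0.801, -0.0]
ft_force: [1.4, 0.4, -1.1]
finger_gap: 50.3
grip_force: 62.7
```

Emit:
send_rows --deltas '[[[-33, -24, 0, 0], [-66, -48, 0, 0], [-99, -72, 0, 0], [-132, -96, 0, 0], [-165, -120, 0, 0], [-193, -140, 0, 0], [-212, -154, 0, 0], [-220, -160, 0, 0]]]'

```text
clock: 19.55
position: [431.7, -432.0, 196.8]
ee_rot: [-0.001, 0.599, 0.801, 0.0]
ft_force: [0.5, 0.7, -1.3]
finger_gap: 50.1
grip_force: 62.7
```

```bash
python3 - <<'E'
from h import *
im,E=wimg("w_crate"); plan()
E
```

```text
now [ 431.8 -432.2  197. ] 106.4 t 19.6 gap 49.7 F [-0.7 -0.7 -0.7] q [-0.91  0.24  1.4  -0.    1.5  -1.2 ]
```

View pics/w_crate.png

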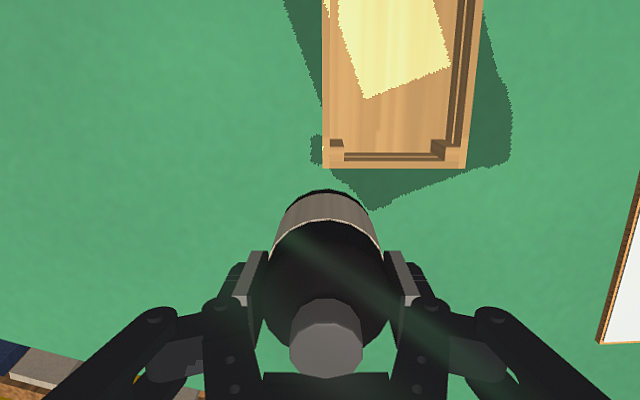

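The crate's -y end rim shows corners at about (322,168) and (467,167), with the long rims running up to (322,0) and (483,0); the held bottle is upright at (325,270).

```bash
python3 - <<'E'
from h import *
E=np.load("pics/w_crate.npy")
p=ray("wrist",[(322,168),(467,167),(322,2),(483,2)],50,E)[:,:2]; print(np.round(p,1),np.linalg.norm(p[0]-p[1]))
e=p[1]-p[0]; ly=p[2]-p[0]; ry=p[3]-p[1]
print(np.degrees([np.arctan2(e[1],e[0]),np.arctan2(-ly[0],ly[1]),np.arctan2(-ry[0],ry[1])]))
for yaw in (16,17,18):
    a=np.radians(yaw); u=np.array([-np.sin(a),np.cos(a)]); o=(p[0]+p[1])/2+85*u; print(yaw,"centre",o,"y-40",o-38*u,"y+40",o+40*u)
E
```

```text
[[ 425.7 -422.8]
 [ 542.3 -387.5]
 [ 390.6 -302.1]
 [ 505.2 -267.3]] 121.88301499889764
[16.84346496 16.17527861 17.15662311]
16 centre [ 460.55300779 -323.44703644] y-40 [ 471.02722731 -359.97498089] y+40 [ 449.52751355 -284.9965686 ]
17 centre [ 459.13058813 -323.86837634] y-40 [ 470.24071291 -360.20795706] y+40 [ 447.43571994 -285.6161861 ]
18 centre [ 457.71573851 -324.31447671] y-40 [ 469.4583843  -360.45462433] y+40 [ 445.35505873 -286.27221606]
```

Emit:
send_rows --deltas '[[[12, 12, 5, 0], [30, 30, 15, 0], [48, 47, 25, 0], [58, 57, 40, 0], [58.4, 57.4, 60, 0], [58.4, 57.4, 75, 0], [58.4, 57.4, 85, 0], [58.4, 57.4, 85, 0]]]'

```text
clock: 20.4
position: [471.7, -357.2, 112.1]
ee_rot: [-0.001, 0.598, 0.801, 0.0]
ft_force: [-0.3, -0.3, -0.8]
finger_gap: 50.1
grip_force: 62.7
```

```bash
python3 -c "
from h import *
plan((470.4,-360,53,106.8))"
```

```text
now [ 471.7 -357.2  112.1] 106.5 t 20.4 gap 50.1 F [-0.3 -0.3 -0.8] q [-0.78  0.25  1.56 -0.    1.33 -1.07]
(470.4, -360, 53, 106.8) -> [-2.3, -2.1, 59.1] -0.005
```

Emit:
send_rows --deltas '[[[-2.3, -1.5, 12, 0], [-2.3, -1.5, 27, 0], [-2.3, -1.5, 42, 0], [-2.3, -1.5, 52, 0], [-2.3, -1.5, 57, 0], [-2.3, -1.5, 59, 0], [-2.3, -1.5, 59, 0]]]'

```text
clock: 21.1
position: [471.5, -360.6, 54.5]
ee_rot: [0.0, 0.598, 0.801, -0.0]
ft_force: [0.4, 0.1, -0.6]
finger_gap: 49.9
grip_force: 62.7
```

Emit:
send_rows --deltas '[[[0, 0, 1, 0], [0, 0, 2, 0], [0, 0, 2.5, 0], [0, 0, 2.5, 0]]]'

```text
clock: 21.5
position: [471.4, -360.6, 52.1]
ee_rot: [0.0, 0.598, 0.801, -0.0]
ft_force: [-0.5, 0.3, -0.5]
finger_gap: 50.3
grip_force: 62.7
```

Emit:
send_rows --deltas '[[[0, 0, 0.7, 0], [0, 0, 1.3, 0], [0, 0, 1.3, 0]]]'

```text
clock: 21.8
position: [471.4, -360.7, 50.9]
ee_rot: [0.0, 0.598, 0.801, -0.0]
ft_force: [-0.5, -0.2, 1.4]
finger_gap: 49.8
grip_force: 63.0
```

Emit:
send_rows --deltas '[[[0, 0, 0, 0], [0, 0, 0, 0], [0, 0, 0, 0], [0, 0, -10, 0], [0, 0, -35, 0], [0, 0, -75, 0], [0, 0, -115, 0], [0, 0, -150, 0]]]' --hand 64

```text
clock: 22.6
position: [471.4, -360.5, 203.8]
ee_rot: [0.001, 0.598, 0.801, -0.0]
ft_force: [-0.1, -0.9, -0.0]
finger_gap: 64.0
grip_force: 0.0
```

```bash
python3 - <<'E'
from h import *
im,E=wimg("w_sb"); K,d,_=cam("wrist"); M=np.linalg.inv(E)
hsv=cv2.cvtColor(im,cv2.COLOR_RGB2HSV)
pr=cv2.projectPoints(np.array([[471.,-360.5,104]]),cv2.Rodrigues(M[:3,:3])[0],M[:3,3],K,d)[0].ravel()
m=((hsv[:,:,1]<60)&(hsv[:,:,2]>85)).astype(np.uint8); n,l,st,ce=cv2.connectedComponentsWithStats(m)
print("pred cap",pr,[(st[i].tolist(),ce[i].round(1).tolist(),ray("wrist",ce[i],104,E)[0].round(1).tolist()) for i in range(1,n) if st[i,4]>150])
plan((612,-88,200,106.5))
E
```

```text
pred cap [325.02934264 196.53467593] [([297, 145, 57, 27, 358], [325.7, 152.9], [462.5, -329.9, 104.0]), ([310, 185, 32, 31, 743], [325.1, 199.5], [471.7, -362.6, 104.0]), ([552, 225, 88, 150, 10844], [602.1, 298.9], [714.1, -380.7, 104.0]), ([0, 377, 43, 23, 692], [16.9, 389.6], [250.0, -622.1, 104.0])]
now [ 472.5 -361.6  209.6] 106.5 t 22.65 gap 64.2 F [0.8 0.3 6.4] q [-0.78  0.19  1.43 -0.    1.51 -1.07]
(612, -88, 200, 106.5) -> [222.7, 211.4, 9.6] -0.0
```

The short bottle's cap is found within 3 mm of where an upright bottle should be, so it stands. On to the tall bottle.

Emit:
send_rows --deltas '[[[35, 33, 0, 0], [70, 66, 0, 0], [105, 99, 0, 0], [140, 132, 0, 0], [175, 166, 0, 0], [205, 195, 0, 0], [222, 211, 0, 0], [222, 211, 0, 0]]]' --hand 72

```text
clock: 23.45
position: [611.6, -84.9, 201.0]
ee_rot: [0.0, 0.597, 0.802, 0.0]
ft_force: [0.2, 0.1, 0.3]
finger_gap: 72.0
grip_force: 0.0
```

```bash
python3 - <<'E'
from h import *
im,E=wimg("w_tb"); K,d,_=cam("wrist"); M=np.linalg.inv(E)
hsv=cv2.cvtColor(im,cv2.COLOR_RGB2HSV)
m=((hsv[:,:,1]<60)&(hsv[:,:,2]>85)).astype(np.uint8); n,l,st,ce=cv2.connectedComponentsWithStats(m)
pr=cv2.projectPoints(np.array([[612.,-88,112]]),cv2.Rodrigues(M[:3,:3])[0],M[:3,3],K,d)[0].ravel()
print("pred cap",pr,[(st[i].tolist(),ce[i].round(1).tolist(),ray("wrist",ce[i],112,E)[0].round(1).tolist()) for i in range(1,n) if st[i,4]>150])
plan((612,-88,48,106.5))
E
```

```text
pred cap [324.79110691 205.84743484] [([559, 27, 81, 89, 4756], [605.6, 73.7], [758.1, 48.6, 112.0]), ([301, 152, 51, 32, 477], [325.7, 161.7], [603.7, -58.0, 112.0]), ([309, 192, 34, 31, 819], [325.5, 207.1], [612.7, -88.7, 112.0]), ([193, 256, 41, 60, 783], [212.2, 285.2], [548.9, -172.9, 112.0]), ([418, 256, 41, 60, 784], [438.9, 285.2], [712.2, -124.0, 112.0]), ([92, 285, 69, 42, 1707], [125.2, 302.2], [486.5, -208.2, 112.0]), ([616, 351, 24, 49, 677], [630.9, 380.1], [914.3, -166.2, 112.0])]
now [611.1 -86.5 200.9] 106.6 t 23.5 gap 72.1 F [-0.3 -0.7 -0.6] q [-0.27  0.25  1.38 -0.    1.51 -0.56]
(612, -88, 48, 106.5) -> [-1.7, 0.5, 152.9] 0.002
```

Emit:
send_rows --deltas '[[[-2, 0.8, 35, 0], [-2, 0.8, 75, 0], [-2, 0.8, 115, 0], [-2, 0.8, 142, 0], [-2, 0.8, 152, 0], [-2, 0.8, 153, 0], [-2, 0.8, 153, 0]]]'

```text
clock: 24.2
position: [612.6, -90.1, 49.2]
ee_rot: [0.001, 0.599, 0.801, 0.0]
ft_force: [0.5, -0.6, 0.1]
finger_gap: 71.9
grip_force: 0.0
```

Emit:
send_rows --deltas '[[[0, 0, 0, 0], [0, 0, 0, 0], [0, 0, 0, 0], [0, 0, 0, 0], [0, 0, 0, 0]]]' --hand 30

```text
clock: 24.7
position: [612.7, -89.7, 49.2]
ee_rot: [0.001, 0.598, 0.801, 0.0]
ft_force: [-1.4, 1.0, 8.3]
finger_gap: 40.4
grip_force: 60.2
```

Emit:
send_rows --deltas '[[[0, 0, -20, 0], [0, 0, -50, 0], [0, 0, -90, 0], [0, 0, -125, 0], [0, 0, -147, 0], [0, 0, -152, 0], [0, 0, -152, 0]]]'

```text
clock: 25.4
position: [612.2, -89.5, 200.1]
ee_rot: [0.001, 0.598, 0.801, 0.0]
ft_force: [-0.3, -0.4, -2.0]
finger_gap: 40.8
grip_force: 60.9
```

```bash
python3 -c "
from h import *
plan((447.7,-285.5,200,106.8))"
```

```text
now [612.2 -89.5 200.1] 106.5 t 25.4 gap 40.8 F [-0.3 -0.4 -2. ] q [-0.27  0.25  1.38 -0.    1.51 -0.56]
(447.7, -285.5, 200, 106.8) -> [-141.3, -213.4, 0.1] -0.005
```

Emit:
send_rows --deltas '[[[-10, -16, 0, 0], [-28, -42, 0, 0], [-50, -75, 0, 0], [-75, -113, 0, 0], [-100, -151, 0, 0], [-122, -184, 0, 0], [-136, -205, 0, 0], [-141, -213, 0, 0]]]'

```text
clock: 26.2
position: [445.4, -286.8, 198.3]
ee_rot: [-0.001, 0.599, 0.8, -0.0]
ft_force: [0.1, -0.5, -1.1]
finger_gap: 40.4
grip_force: 61.0
```

Emit:
send_rows --deltas '[[[0, 0, 15, 0], [0, 0, 40, 0], [0, 0, 65, 0], [0, 0, 80, 0], [0, 0, 85, 0], [0, 0, 85, 0]]]'

```text
clock: 26.8
position: [447.5, -284.7, 113.8]
ee_rot: [-0.001, 0.598, 0.801, 0.0]
ft_force: [-0.3, -0.4, -1.7]
finger_gap: 40.7
grip_force: 60.9
```

```bash
python3 -c "
from h import *
plan((447.7,-286,57,106.8))"
```

```text
now [ 447.5 -284.7  113.8] 106.5 t 26.8 gap 40.7 F [-0.3 -0.4 -1.7] q [-0.71  0.13  1.7  -0.    1.31 -1.  ]
(447.7, -286, 57, 106.8) -> [-1.3, -0.1, 56.8] -0.005
```

Emit:
send_rows --deltas '[[[-1, 0, 15, 0], [-1, 0, 32, 0], [-1, 0, 46, 0], [-1, 0, 54, 0], [-1, 0, 57, 0], [-1, 0, 57, 0], [-1, 0, 57, 0]]]'

```text
clock: 27.5
position: [448.4, -286.3, 58.3]
ee_rot: [0.0, 0.598, 0.801, -0.0]
ft_force: [-0.5, -0.0, -0.5]
finger_gap: 40.1
grip_force: 60.9
```

Emit:
send_rows --deltas '[[[0, 0, 0.7, 0], [0, 0, 1.4, 0], [0, 0, 1.4, 0]]]'

```text
clock: 27.8
position: [448.1, -286.1, 56.4]
ee_rot: [0.0, 0.598, 0.801, -0.0]
ft_force: [-0.4, 0.1, -2.0]
finger_gap: 40.8
grip_force: 60.9
```

Emit:
send_rows --deltas '[[[0, 0, 0.7, 0], [0, 0, 1.3, 0], [0, 0, 1.3, 0]]]'

```text
clock: 28.1
position: [448.2, -286.2, 55.2]
ee_rot: [0.0, 0.598, 0.801, -0.0]
ft_force: [-1.8, 0.8, 2.9]
finger_gap: 40.5
grip_force: 61.3
```

Emit:
send_rows --deltas '[[[0, 0, 0, 0], [0, 0, 0, 0], [0, 0, 0, 0], [0, 0, -10, 0], [0, 0, -35, 0], [0, 0, -75, 0], [0, 0, -115, 0], [0, 0, -150, 0]]]' --hand 55

```text
clock: 28.9
position: [448.1, -286.0, 207.9]
ee_rot: [0.001, 0.598, 0.801, -0.0]
ft_force: [-0.2, 0.1, -0.1]
finger_gap: 55.0
grip_force: 0.0
```

```bash
python3 - <<'E'
from h import *
plan((350,-150,250,106.5))
im,E=wimg("w_end"); hsv=cv2.cvtColor(im,cv2.COLOR_RGB2HSV)
m=((hsv[:,:,1]<60)&(hsv[:,:,2]>85)).astype(np.uint8); n,l,st,ce=cv2.connectedComponentsWithStats(m)
print([(st[i].tolist(),ray("wrist",ce[i],z,E)[0].round(1).tolist()) for i in range(1,n) if st[i,4]>150 for z in (104,118)])
E
```

```text
now [ 448.1 -286.   207.9] 106.5 t 28.9 gap 55.0 F [-0.2  0.1 -0.1] q [-0.71  0.07  1.58 -0.    1.5  -1.  ]
(350, -150, 250, 106.5) -> [158.3, -55.4, -42.1] -0.0
[([302, 147, 48, 27, 387], [440.0, -257.8, 104.0]), ([302, 147, 48, 27, 387], [439.2, -255.1, 118.0]), ([310, 185, 33, 31, 796], [449.6, -289.6, 104.0]), ([310, 185, 33, 31, 796], [448.3, -285.2, 118.0]), ([298, 221, 57, 41, 730], [458.4, -314.6, 104.0]), ([298, 221, 57, 41, 730], [456.5, -308.8, 118.0]), ([224, 252, 32, 56, 520], [401.5, -376.9, 104.0]), ([224, 252, 32, 56, 520], [402.9, -367.5, 118.0]), ([313, 272, 29, 31, 590], [471.8, -361.9, 104.0]), ([313, 272, 29, 31, 590], [469.2, -353.4, 118.0]), ([547, 286, 93, 114, 7985], [714.2, -340.9, 104.0]), ([547, 286, 93, 114, 7985], [697.8, -333.6, 118.0])]
```

View pics/w_end.png

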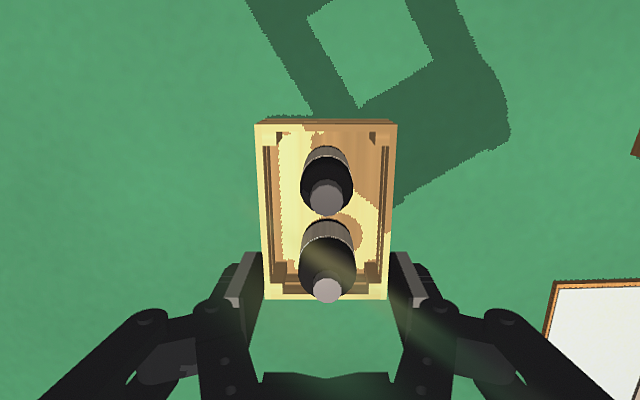

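Both bottles stand inside the crate, with caps at (326,197) and (327,288). Last, a numeric check of the lid from the top camera.

```bash
python3 - <<'E'
from h import *
im=save("top","top_end"); s=sense(); print(s["joint_vel"].__class__, np.abs(s["joint_vel"]).max())
e=proj("top",[[445.4,322.6,77]])[0]; x,y=e.round().astype(int); w=im[y-15:y+16,x-25:x+26]
hsv=cv2.cvtColor(w,cv2.COLOR_RGB2HSV); m=(hsv[:,:,2]<120)&(hsv[:,:,0]<25); v,u=np.nonzero(m)
print("pred",e,"bar",u.mean()+x-25,v.mean()+y-15,m.sum(),ray("top",[(u.mean()+x-25,v.mean()+y-15)],70))
a=cv2.imread("pics/top1.png")[115:170,250:395].astype(int);b=im[115:170,250:395,::-1].astype(int); print("cartons/tape diff px",(np.abs(a-b).max(2)>60).sum())
E
```

```text
<class 'numpy.ndarray'> 0.08517036132916492
pred [193.48861137 259.8740746 ] bar 194.66326530612244 259.9540816326531 196 [[445.35289484 321.3723336   70.        ]]
cartons/tape diff px 0
```

The lid's grip is where a shut lid puts it, and the cartons and tape dispenser haven't moved. I'll hold the arm still briefly, then hand in.

Emit:
send_rows --deltas '[[[0, 0, 0, 0], [0, 0, 0, 0], [0, 0, 0, 0], [0, 0, 0, 0], [0, 0, 0, 0]]]'

```text
clock: 29.5
position: [448.0, -286.0, 204.5]
ee_rot: [-0.0, 0.598, 0.801, -0.0]
ft_force: [0.3, -0.1, 0.4]
finger_gap: 54.9
grip_force: 0.0
```

```bash
python3 -c "
from station import sign_off
print(sign_off())"
```

```text
the job is handed in; nothing more can be done
None
```

I handed the job in at 29.5 s: both pens are in the box with the lid shut, both bottles stand upright in the crate, and the cartons and tape dispenser are unmoved; these are my own camera checks, as the hand-in returned no verdict.

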